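# Tip the honing stone out of its fitted box and lay it in its groove

## Robot

A 7-joint arm with a two-finger parallel gripper is mounted at the origin on a cart in front of the work surface, level with it; the furniture and walls round the work are solid. World frame = base frame: x ahead of the robot, y to its left, z up, the work surface at z = 0. Lengths are in m, angles in rad, forces in N, time in s.
With the tool pointing down it reaches from about 0.4 to 0.85 m from the base axis. Payload 10.4 kg.
Tool frame: the origin (TCP) lies at the very end of the fingers, on their centre line; the grasp point (between the pads) lies 19 mm behind it (grip_point_offset is the distance from the TCP to the grasp point, in m); z points along the fingers, y is the line along which they close (so a half turn about z gives the same grasp; the last joint's range is limited). The gripper opens to 87 mm and grips with 3 to 60 N. Pads are 19 mm wide; open, the fingers measure 117 mm over their backs; the gripper's body (75 mm by 190 mm) begins 51 mm behind the grasp point.
Start: joints at [-1.246, 0.332, -0.065, 1.46, 0.022, 1.35, -0.088], TCP at [0.213, 0.588, 0.223] pointing down, gripper open.
Joint ranges: [-2.6, 2.6], [-0.5, 2.12], [-1.47, 1.34], [0.16, 2.42], [-1.27, 4.41], [0.06, 2.06], [-2.6, 2.6]. Speed limits (rad/s): [2.22, 2.22, 2.79, 2.79, 3.14, 3.14, 3.14].

## Interface

Orientations are given as a unit quaternion [x, y, z, w].
In Python, from bench import * gives the robot as it stands.
- The arm moves only by the tool play_rows, never from a script. Its argument "increments" is text: rows parted by semicolons, each of 7 numbers parted by spaces: the turn, a rotation vector about the tool's x, y, z in rad, then the shift along the tool's x, y, z in m, then the opening, from 0 (shut) to 1 (fully open). A call has 1 to 8 rows; each row is the pose to reach, as a shift and turn from the pose commanded when the call began, along the tool's axes at that moment; what a row does not reach only later rows make up. A row lasts 1/10 s, in which the tool goes at most 50 mm and 8.59 degrees, less where a joint would pass 70% of its speed; a pose out of reach is approached as far as the arm can. A call with a gripper value outside its range is refused whole. The fingers move at their own pace and stop on an object; "grip_force" is the grip in N (left out, the last holds). Time passes only in rows, so rows that repeat a pose let the fingers close. It gives the time, the measured TCP pose, the force, the opening and the grip force at its end, in the units of the state.
- read_state(): the state, without advancing time (a new reading comes with each control period).
- camera(name): name is "scene" or "top"; returns a dict with "color" (384x512x3 uint8, red, green, blue), "fx", "fy", "cx", "cy" (pixels), "camera_from_world" (4x4, takes a point from world to camera coordinates). Camera axes: x right, y down, z forward; pixel columns grow to the right and rows downward; lengths in m; the calibration is good to about 2 mm. A picture is of the moment at which its call begins. There is no depth.
- close_job(): hands the job in; it is judged then, once.
The state is a dict: "time": time; "joint_positions": joint angles; "joint_vel": joint speeds; "joint_torque": joint torques, N m; "ee_pos": TCP position; "eef_rot": TCP orientation; "ft_force": force on the tool from outside, world axes, zero at the start; "torque": the same for the moment, N m; "width": finger opening in m; "grip_force": force on a finger pad.
Only numpy, scipy, OpenCV 4.12 (cv2) and the standard library are available. Lean on these libraries where they do the work, as an engineer would, in place of code of your own. Each camera call takes 0.05 s, during which the arm holds its last target. There are 200 camera calls.

## Task

The honing stone lies flush in its fitted wooden box, which is hollow under one end of the stone only: press that end down so that the other end tips up, take the stone by the raised end and lay it flat, fully down, in the groove of the holder that fits its width, the middle of the stone over the holder. Set it down rather than dropping it, and do not disturb the things round about.

Things in the scene. Friction and masses are not known exactly. Their poses are not given: they have to be found in the camera images.
- stone: grey honing stone, a plain rectangular block 100 (x) x 36 (y) x 20 (z) mm, 180 g; origin at its centre. It starts flat in the pocket of stone_box, its top flush with the top of the box, its x axis along the box's x.
- stone_box: fixed wooden block, 156 (x) x 83 (y) x 48 (z) mm, origin at the centre of its underside. Its pocket, 110 (x) x 39 (y) mm, is centred on it and open at the top. A firm ledge 20 mm below the top carries the stone from one end to 2.5 mm past its middle; under the other end (+x or -x, differs from start to start, not to be seen) the pocket is 22 mm deeper.
- pocket_mouth (a point): centre of the pocket's mouth, in the top of stone_box, x along the pocket. Pressed within about 15 mm of its hollow end, the stone gives way with under 1 N until that end strikes the bottom 22 mm down, tilted about 27 degrees; it stays tipped when let go, the raised end about 20 mm proud of the box. Pressed at the other end it is rigid.
- holder: fixed wooden base board of the stone holder, 84 (x) x 188 (y) x 10 (z) mm, origin at the centre of its underside. Three fixed blocks, each 64 (x) x 55 (y) x 36 mm, stand in a row along its y axis, 58 mm apart, their tops 46 mm above the work surface, in an order that differs from start to start. Each has one straight groove along x, 12 mm deep, open at both ends.
- groove_narrow_floor (a point): middle of the floor of the 30 mm wide groove, 34 mm above the work surface; x along the groove, z up
- groove_middle_floor (a point): middle of the floor of the 39 mm wide groove, 34 mm above the work surface; x along the groove, z up. The 36 mm stone fits this one; its ends overhang the 64 mm block by 18 mm each when centred; it may lie up to 25 mm off centre along the groove.
- groove_wide_floor (a point): middle of the floor of the 48 mm wide groove, 34 mm above the work surface; x along the groove, z up
- wax_tin: bystander: round tin, 67 mm across, 27 mm high, origin at the centre of its underside
- offcut: bystander: dark wooden offcut 35 x 63 x 23 mm, origin at the centre of its underside
- stain_jar_0: bystander: squat jar 55 mm across, 34 mm high, origin at the centre of its underside
- stain_jar_1: bystander: squat jar 55 mm across, 34 mm high, origin at the centre of its underside

How it is judged:
On the way, in this order (a step that is already met when the one before it is completed fails the run):
1. the stone is tipped up in its box: tilted over 17 degrees with its centre still within 20 mm of the box's centre line (angle between stone's own z axis and vertical above 0.3 rad and horizontal distance between stone and stone_box below 0.02 m and height (world z) of stone below 0.055 m), for 0.2 s.
2. the stone is lifted clear of the box (height (world z) of stone above 0.07 m), for 0.1 s.
At the end, for the whole second after the job is handed in: The stone lies flat (within 3 degrees) and at rest on the floor of the 39 mm groove, its centre within 2.5 mm of the seated height, within 4 mm of the groove's centre line and within 27 mm of the groove's middle lengthwise, its length along the groove within 6 degrees; it is released (x of stone in the frame of groove_middle_floor between -0.027 and 0.027 m and y of stone in the frame of groove_middle_floor between -0.004 and 0.004 m and z of stone in the frame of groove_middle_floor between 0.007 and 0.0125 m and angle between the x axis of stone and the x axis of groove_middle_floor, either way round below 0.1 rad and angle between the z axis of stone and the z axis of groove_middle_floor, either way round below 0.06 rad and linear speed of stone below 0.02 m/s); the robot touches nothing.
It fails at once if the stone is dropped (faster than 0.5 m/s while the fingers do not touch it, a fall of over about 13 mm) (linear speed of stone above 0.5 m/s and contact force between the fingers and stone below 0.01 N).
It fails at once if a bystander is moved by more than 15 mm (distance of any of wax_tin, offcut, stain_jar_0, stain_jar_1 from where it was at the start of the episode above 0.015 m).
It also fails if it takes over 58 s, if anything falls off the work surface, if the arm or the gripper's body presses on something with over 40 N, if the wrist force passes 120 N, or if a joint passes its speed limit or range.

## Working session

There is one attempt and no reset: what is moved stays moved. The work goes in short steps, Python scripts to look and compute and a tool call to move; the robot and the scene stay as the last step left them, time stands still between calls to the robot, and variables do not carry over. Pictures are saved under pics/ and viewed, at most 10 in all, crops included, and the job is handed in when it is done.

Besides the shell and the picture viewer there is one more tool, called after ">>>" as name(argument=value, ...) on one line, values as JSON. play_rows: Moves the arm, as the interface text tells. Its arguments: {"type":"object","properties":{"increments":{"type":"string"},"grip_force":{"type":"number"}},"required":["increments"]}

```bash
mkdir -p pics; python3 - <<'E'
from bench import *
import cv2,numpy as np
s=read_state();print({k:np.round(s[k],3).tolist() for k in('time','ee_pos','eef_rot','ft_force','width')})
for n in('top','scene'):
    c=camera(n);cv2.imwrite(f'pics/{n}0.png',cv2.cvtColor(cv2.resize(c['color'],(800,600),interpolation=cv2.INTER_CUBIC),cv2.COLOR_RGB2BGR))
    np.savez(f'{n}0.npz',**c);print(n,c['fx'],c['cx'],c['cy'],np.round(c['camera_from_world'],3).tolist())
E
```

```text
{'time': 0.0, 'ee_pos': [0.213, 0.587, 0.222], 'eef_rot': [0.173, 0.985, -0.001, -0.0], 'ft_force': [0.454, -0.141, 0.184], 'width': 0.087}
top 406.2644816236664 256.80333417663246 182.59577734130184 [[0.001, -1.0, -0.025, 0.008], [-0.998, 0.001, -0.068, 0.503], [0.068, 0.026, -0.997, 1.008], [0.0, 0.0, 0.0, 1.0]]
scene 467.6685136179462 259.9601959018407 193.73931933670204 [[0.422, -0.906, 0.0, -0.21], [-0.39, -0.182, -0.903, 0.26], [0.818, 0.381, -0.43, 1.025], [0.0, 0.0, 0.0, 1.0]]
```

View pics/top0.png

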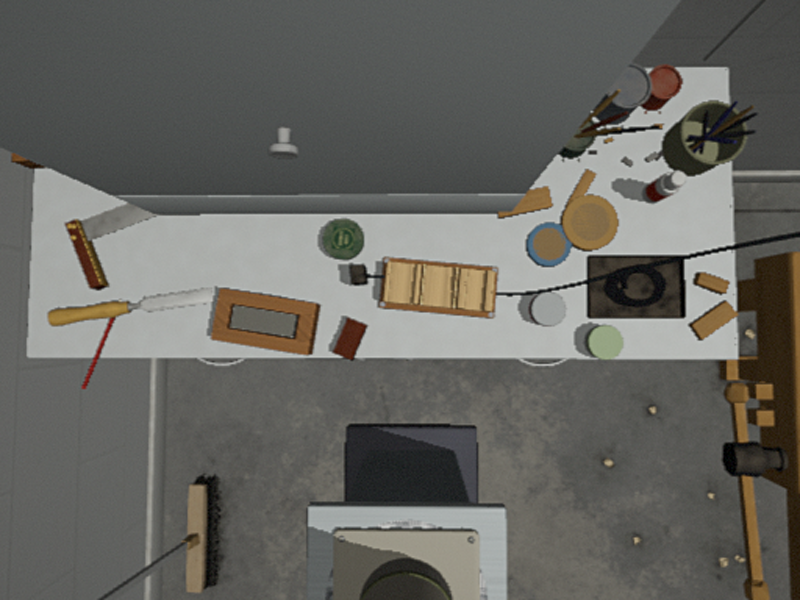

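View pics/scene0.png

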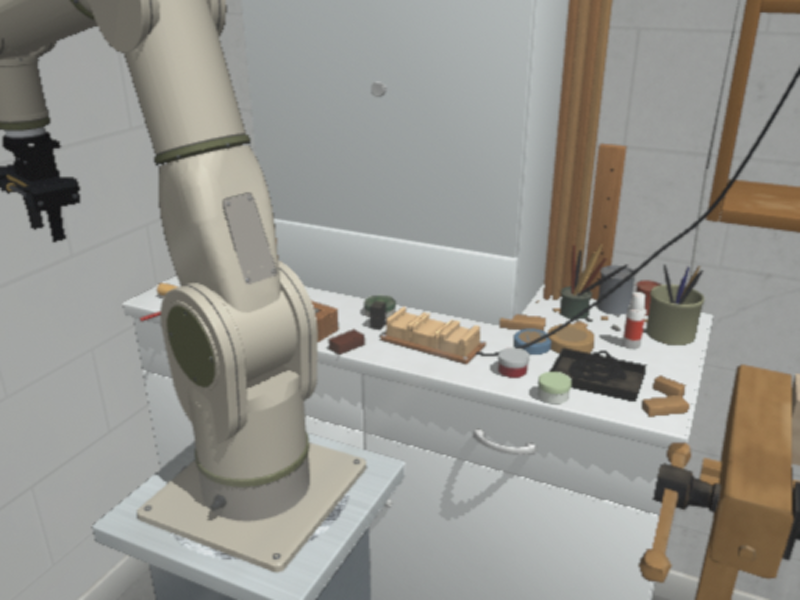

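The top view shows the box near (265,321) and the holder near (439,287), with image up = +x and right = -y. Next I rectify both onto their top planes.

```bash
cat > h.py <<'E'
import numpy as np,cv2
def rect(c,cx,cy,z,w,h,s):
    """world-plane rectified picture, s m/px, right=-y, up=+x, centred on (cx,cy)"""
    K=np.array([[c['fx'],0,c['cx']],[0,c['fy'],c['cy']],[0,0,1]]);T=c['camera_from_world']
    P=K@np.column_stack([T[:3,0],T[:3,1],T[:3,2]*z+T[:3,3]])
    M=np.array([[0,-s,cx+s*h/2],[-s,0,cy+s*w/2],[0,0,1]])
    return cv2.warpPerspective(c['color'],P@M,(w,h),flags=cv2.INTER_CUBIC|cv2.WARP_INVERSE_MAP)[:,:,::-1]
def pix2w(c,u,v,z):
    T=c['camera_from_world'];R=T[:3,:3]
    d=R.T@np.array([(u-c['cx'])/c['fx'],(v-c['cy'])/c['fy'],1]);o=-R.T@T[:3,3]
    return o+d*(z-o[2])/d[2]
E
python3 - <<'E'
from h import *
c=dict(np.load('top0.npz'))
b=pix2w(c,265/1.5625,321/1.5625,.048);h=pix2w(c,439/1.5625,287/1.5625,.046)
print(b,h)
b=np.round(b,2);h=np.round(h,2);print(b,h)
A=rect(c,b[0],b[1],.048,400,600,.0005);B=rect(c,h[0],h[1],.046,400,600,.0005)
A=cv2.resize(A[100:500],(400,400));cv2.imwrite('pics/r0.png',np.vstack([np.hstack([A,B[100:500]])]))
for n,z in(('tin',.027),):
  for p in((343,239),(350,338),(548,308),(605,342),(358,274)): print(p,pix2w(c,p[0]/1.5625,p[1]/1.5625,z).round(3))
E
```

```text
[0.44513427 0.22143955 0.048     ] [ 0.49861079 -0.05149483  0.046     ]
[0.45 0.22 0.05] [ 0.5  -0.05  0.05]
(343, 239) [0.577 0.102 0.027]
(350, 338) [0.418 0.09  0.027]
(548, 308) [ 0.466 -0.225  0.027]
(605, 342) [ 0.413 -0.313  0.027]
(358, 274) [0.521 0.078 0.027]
```

View pics/r0.png

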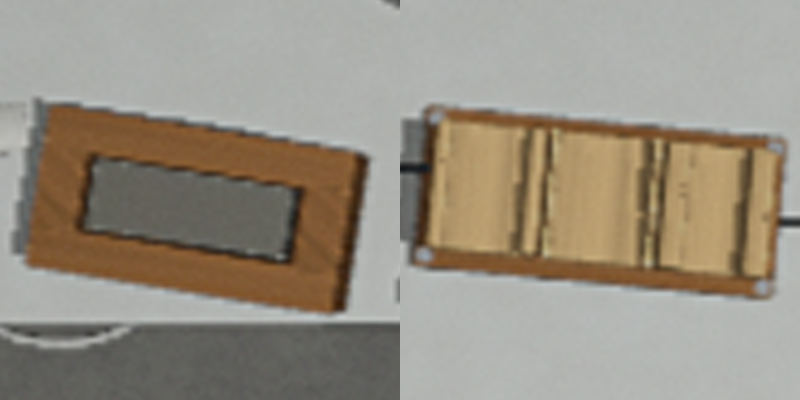

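The box is centred near (197,207) in the left panel with the stone flush, and the holder's three grooves show in the right panel, at strips near x = 520, 650 and 748. I now fit the poses and take a brightness profile across the grooves.

```bash
cat >> h.py <<'E'
def fit(mask,cx,cy,s):
    h,w=mask.shape
    mask=cv2.morphologyEx(mask.astype(np.uint8),cv2.MORPH_OPEN,np.ones((5,5)))
    n,l,st,_=cv2.connectedComponentsWithStats(mask);k=1+np.argmax(st[1:,4])
    r=cv2.minAreaRect(cv2.findContours((l==k).astype(np.uint8),0,1)[0][0])
    p=cv2.boxPoints(r);W=np.column_stack([cx+s*(h/2-p[:,1]),cy+s*(w/2-p[:,0])])
    e=[W[1]-W[0],W[2]-W[1]];L=max(e,key=np.linalg.norm)
    return W.mean(0).round(4),sorted(np.round(np.linalg.norm(e,axis=1),4)),np.degrees(np.arctan2(L[1],L[0]))%180
E
python3 - <<'E'
from h import *
c=dict(np.load('top0.npz'));s=.0005
for z in(.048,):
    A=rect(c,.45,.22,z,400,400,s).astype(int);b,g,r=A[...,0],A[...,1],A[...,2]
    inner=((r-b<25)&(r<130));inner[:130]=0;inner[280:]=0;inner[:,:60]=0;inner[:,330:]=0
    print('box',fit(r-b>35,.45,.22,s));print('stone',fit(inner,.45,.22,s))
for z in(.010,.046):
    A=rect(c,.5,-.05,z,500,400,s).astype(int);b,g,r=A[...,0],A[...,1],A[...,2]
    print('holder',z,fit(r-b>25,.5,-.05,s))
    print(' blocks',z,fit((r-b>25)&(g>120),.5,-.05,s))
E
```

```text
box (array([0.4454, 0.2226], dtype=float32), [np.float32(0.0825), np.float32(0.1612)], np.float32(80.78897))
stone (array([0.4454, 0.2246], dtype=float32), [np.float32(0.0382), np.float32(0.1054)], np.float32(80.83767))
holder 0.01 (array([ 0.5013, -0.0516], dtype=float32), [np.float32(0.0836), np.float32(0.187)], np.float32(84.720345))
 blocks 0.01 (array([ 0.5041, -0.048 ], dtype=float32), [np.float32(0.0498), np.float32(0.0672)], np.float32(175.03026))
holder 0.046 (array([ 0.4988, -0.0503], dtype=float32), [np.float32(0.0807), np.float32(0.1805)], np.float32(84.623314))
 blocks 0.046 (array([ 0.5014, -0.0471], dtype=float32), [np.float32(0.0479), np.float32(0.0645)], np.float32(174.61069))
```

```bash
python3 - <<'E'
from h import *
c=dict(np.load('top0.npz'));s=.0005
C=np.array([.5013,-.0516]);th=np.radians(-5.3);ex=np.array([np.cos(th),np.sin(th)]);ey=np.array([-ex[1],ex[0]])
T=c['camera_from_world'];out=[]
ys=np.arange(-.095,.0951,.001);xs=np.arange(-.028,.0281,.001)
img=cv2.cvtColor(c['color'],cv2.COLOR_RGB2GRAY)
for z in(.046,):
    Y,X=np.meshgrid(ys,xs);P=C+X[...,None]*ex+Y[...,None]*ey
    Q=np.dstack([P,np.full(X.shape,z)])@T[:3,:3].T+T[:3,3]
    u=(c['fx']*Q[...,0]/Q[...,2]+c['cx']).astype('f4');v=(c['fy']*Q[...,1]/Q[...,2]+c['cy']).astype('f4')
    p=cv2.remap(img,u,v,cv2.INTER_CUBIC).mean(0)
    for k in range(0,len(ys),10):print(int(round(ys[k]*1000)),p[k:k+10].astype(int))
A=rect(c,C[0],C[1],.046,800,480,.00025);cv2.imwrite('pics/hold.png',A)
print('cam',-T[:3,:3].T@T[:3,3])
E
```

```text
-95 [172 174 174 173 169 157 138 116 104 105]
-85 [117 133 149 159 160 158 156 155 154 152]
-75 [147 133 108  83  70  71  81  96 112 130]
-65 [145 155 158 159 160 161 163 164 164 163]
-55 [162 162 162 162 161 160 159 158 158 158]
-45 [156 153 149 147 150 155 157 157 156 155]
-35 [154 153 150 139 115  88  75  83 106 130]
-25 [141 131 106  84  78  86 100 116 133 147]
-15 [155 157 155 150 146 144 144 145 148 152]
-5 [155 157 159 161 162 163 163 162 161 161]
5 [161 161 160 159 158 157 158 158 157 155]
15 [153 152 152 153 154 154 151 149 148 148]
25 [150 151 137 109  84  82 103 132 155 167]
35 [167 156 140 120  97  82  82  93 109 126]
45 [140 147 148 145 145 147 150 153 155 157]
55 [159 161 162 162 161 160 160 160 160 159]
65 [158 157 156 156 157 156 155 153 151 149]
75 [148 146 144 143 147 156 163 163 155 142]
85 [120  92  65  49  45  49  57  68  80  91]
95 [98]
cam [ 0.4334667  -0.01773288  1.03984051]
```

View pics/hold.png

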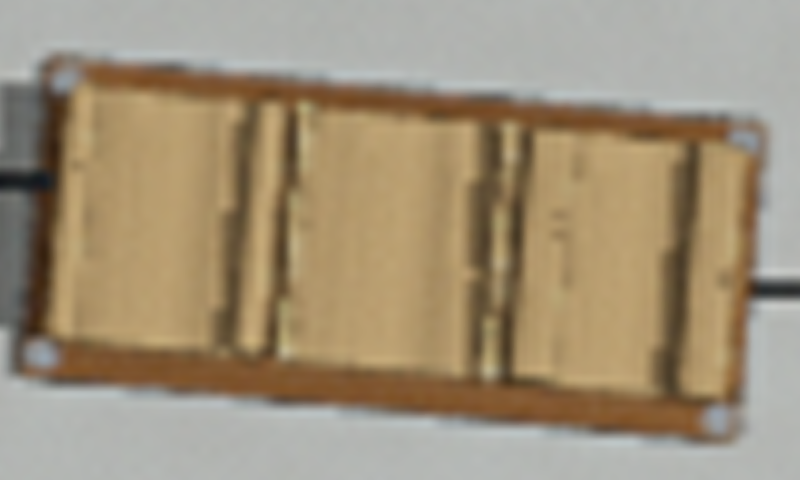

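Groove layout: the rim widths (about 12.5, 3.5 and 8 mm from right to left) and the shadow edges at -73, -24 and +38 mm show narrow on the right, wide in the centre and the 39 mm groove on the left (+y). Its middle is at about (0.507, 0.006) with its axis at -5.3°. The box is at (0.4454, 0.2246) with its axis at 80.8°. I'll write a goal helper next.

```bash
cat > goal.py <<'E'
"""goal.py x y z yaw_deg [lean_deg]: increment from the measured pose; yaw = world azimuth of tool y,
lean = rotation about tool y (after the yaw)"""
import sys
from bench import *
from scipy.spatial.transform import Rotation as R
import numpy as np
a=list(map(float,sys.argv[1:]))
s=read_state();p=np.array(s['ee_pos']);r=R.from_quat(s['eef_rot'])
y=np.radians(a[3]);Y=np.array([np.cos(y),np.sin(y),0]);Z=np.array([0,0,-1.]);X=np.cross(Y,Z)
g=R.from_matrix(np.column_stack([X,Y,Z]))*R.from_euler('y',a[4] if len(a)>4 else 0,degrees=True)
yy=r.as_matrix()[:,1]
print('yaw now',np.degrees(np.arctan2(yy[1],yy[0])).round(2),'tool z',r.as_matrix()[:,2].round(3),'q',np.round(s['joint_positions'],2))
print('turn',(r.inv()*g).as_rotvec().round(4),'shift',r.inv().apply(np.array(a[:3])-p).round(4),'F',np.round(s['ft_force'],2))
E
python3 goal.py .452 .2656 .10 -9.2
```

```text
yaw now 70.07 tool z [-0.    -0.001 -1.   ] q [-1.25  0.33 -0.06  1.46  0.02  1.35 -0.09]
turn [-1.0000e-03  9.0000e-04  1.3836e+00] shift [-0.3344 -0.2208  0.1221] F [-0.42  0.13  0.03]
```

>>> play_rows(increments="0 0 0.15 -0.04 -0.027 0 0;0 0 0.3 -0.08 -0.054 0 0;0 0 0.45 -0.12 -0.08 0 0;0 0 0.6 -0.16 -0.107 0.02 0;0 0 0.75 -0.2 -0.133 0.04 0;0 0 0.9 -0.24 -0.16 0.06 0;0 0 1.05 -0.28 -0.187 0.08 0;0 0 1.19 -0.32 -0.212 0.1 0")

```text
time: 0.9
ee_pos: [0.4367, 0.2845, 0.1256]
eef_rot: [0.698, 0.717, 0.0, -0.0]
ft_force: [0.6, 1.0, 0.8]
width: 0.0306
grip_force: 0.0
```

```bash
python3 goal.py .452 .2656 .06 -9.2
```

```text
yaw now 1.55 tool z [ 0.  0. -1.] q [-0.91  0.18  0.27  1.87 -0.05  1.1  -0.59]
turn [ 0.     -0.0002  0.1876] shift [-0.0193  0.0147  0.0656] F [0.59 1.   0.81]
```

>>> play_rows(increments="0 0 0.1 -0.008 0.005 0.02 0;0 0 0.18 -0.016 0.01 0.04 0;0 0 0.18 -0.016 0.01 0.04 0;0 0 0.18 -0.016 0.01 0.04 0")

```text
time: 1.3
ee_pos: [0.4463, 0.2709, 0.0865]
eef_rot: [0.756, 0.654, -0.0, -0.0]
ft_force: [-0.6, 0.0, 0.4]
width: 0.0029
grip_force: 0.0
```

```bash
python3 goal.py .452 .2656 .052 -9.2;python3 -c "
from bench import *;print(read_state()['ee_pos'],read_state()['width'])"
```

```text
yaw now -8.28 tool z [-0.001 -0.    -1.   ] q [-0.9   0.23  0.3   1.9  -0.08  1.02 -0.71]
turn [-0.0005  0.0004  0.0161] shift [-0.0044  0.0064  0.0345] F [-0.58  0.03  0.36]
[0.44633088 0.27090853 0.086512  ] 0.0029006490324727874
```

>>> play_rows(increments="0 0 0.016 -0.0045 0.0065 0.015 0;0 0 0.016 -0.0045 0.0065 0.03 0;0 0 0.016 -0.0045 0.0065 0.034 0;0 0 0.016 -0.0045 0.0065 0.036 0;0 0 0.016 -0.0045 0.0065 0.038 0;0 0 0.016 -0.0045 0.0065 0.040 0;0 0 0.016 -0.0045 0.0065 0.042 0;0 0 0.016 -0.0045 0.0065 0.042 0")

```text
time: 2.1
ee_pos: [0.4529, 0.2662, 0.0482]
eef_rot: [0.762, 0.647, 0.001, -0.001]
ft_force: [-14.7, -7.5, 41.9]
width: 0.0009
grip_force: 20.5
```

Rigid here at z = 0.048, so the hollow end is the other one (-y). I'll lift and move there.

>>> play_rows(increments="0 0 0 0 0 -0.02 0;0 0 0 0 0 -0.03 0;0 0 0 0.03 0 -0.03 0;0 0 0 0.06 0 -0.03 0;0 0 0 0.083 0 -0.03 0;0 0 0 0.083 0 -0.03 0;0 0 0 0.083 0 -0.03 0")

```text
time: 2.8
ee_pos: [0.4658, 0.3471, 0.0742]
eef_rot: [0.762, 0.647, -0.0, 0.0]
ft_force: [-0.2, 0.4, 0.8]
width: 0.0004
grip_force: 0.0
```

```bash
python3 goal.py .4388 .1836 .05 -9.2;python3 -c "
from bench import *;print(read_state()['ee_pos'],read_state()['width'])"
```

```text
yaw now -9.3 tool z [-0. -0. -1.] q [-0.94  0.37  0.27  1.76 -0.11  1.03 -0.79]
turn [ 0.      0.0004 -0.0017] shift [-0.1657 -0.0002  0.0242] F [-0.18  0.43  0.79]
[0.46580382 0.34707394 0.07416675] 0.00044732388627935103
```

Tool +x points to world +y, so that moved the wrong way. I correct it.

>>> play_rows(increments="0 0 0 -0.04 0 0 0;0 0 0 -0.08 0 0 0;0 0 0 -0.12 0 0 0;0 0 0 -0.15 0 0 0;0 0 0 -0.166 0 0.008 0;0 0 0 -0.166 0 0.018 0;0 0 0 -0.166 0 0.022 0;0 0 0 -0.166 0 0.024 0")

```text
time: 3.6
ee_pos: [0.4387, 0.1844, 0.0495]
eef_rot: [0.762, 0.648, -0.0, -0.0]
ft_force: [0.3, 0.1, 0.2]
width: 0.0006
grip_force: 0.0
```

>>> play_rows(increments="0 0 0 0 0 0.003 0;0 0 0 0 0 0.006 0;0 0 0 0 0 0.009 0;0 0 0 0 0 0.011 0;0 0 0 0 0 0.013 0;0 0 0 0 0 0.013 0")

```text
time: 4.2
ee_pos: [0.4388, 0.1833, 0.0371]
eef_rot: [0.762, 0.647, -0.0, -0.0]
ft_force: [-1.0, 0.5, -0.5]
width: 0.0001
grip_force: 0.0
```

>>> play_rows(increments="0 0 0 0 0 0.001 0;0 0 0 0 0 0.002 0;0 0 0 0 0 0.003 0;0 0 0 0 0 0.003 0")

```text
time: 4.6
ee_pos: [0.4394, 0.1837, 0.0353]
eef_rot: [0.762, 0.647, 0.001, -0.0]
ft_force: [-4.2, -1.3, 12.8]
width: 0.0003
grip_force: 6.0
```

>>> play_rows(increments="0 0 0 0 0 -0.01 0;0 0 0 0 0 -0.03 0;0 0 0 0 0 -0.06 0.5;0 0 0 0.03 0 -0.085 1;0 0 0 0.06 0 -0.085 1;0 0 0 0.073 0 -0.085 1;0 0 0 0.073 0 -0.085 1;0 0 0 0.073 0 -0.085 1")

```text
time: 5.4
ee_pos: [0.4506, 0.2541, 0.1188]
eef_rot: [0.762, 0.647, -0.001, 0.0]
ft_force: [-0.0, -0.7, 0.1]
width: 0.0406
grip_force: 0.0
```

```bash
python3 goal.py .4509 .2587 .0505 -9.2; python3 - <<'E'
from h import *
from bench import *
t=camera('top');s=camera('scene')
A=rect(t,.45,.22,.048,400,400,.0005)
v=s['color'][180:260,170:270,::-1];cv2.imwrite('pics/tip.png',np.hstack([A,cv2.resize(t['color'][170:240,130:200,::-1],(400,400),interpolation=cv2.INTER_CUBIC)]))
print(read_state()['width'])
E
```

```text
yaw now -9.37 tool z [-0.001 -0.001 -1.   ] q [-0.88  0.18  0.31  1.89 -0.06  1.08 -0.71]
turn [-0.0006  0.0015 -0.0029] shift [ 0.0047 -0.0004  0.0683] F [-0.01 -0.72  0.15]
0.04861017346490177
```

View pics/tip.png

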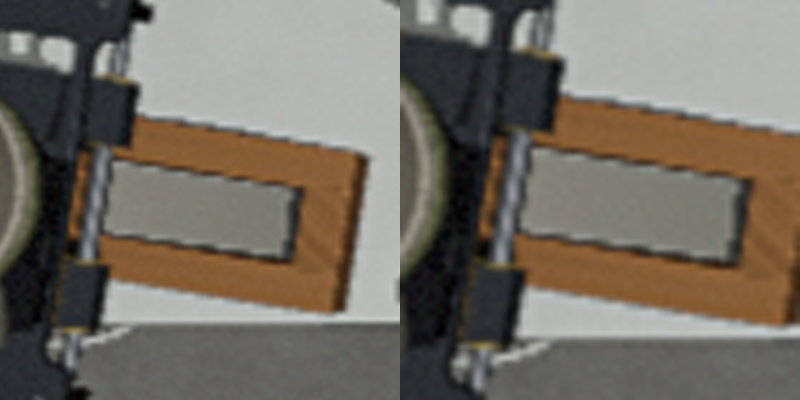

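The stone now shades brighter than before, with a dark gap at the right end of the pocket near (293,225). That fits it being tipped with the +y end raised. The fingers straddle it, so I descend.

>>> play_rows(increments="0 0 0 0.0045 0 0.01 1;0 0 0 0.0045 0 0.03 1;0 0 0 0.0045 0 0.05 1;0 0 0 0.0045 0 0.06 1;0 0 0 0.0045 0 0.065 1;0 0 0 0.0045 0 0.0675 1;0 0 0 0.0045 0 0.0675 1")

```text
time: 6.2
ee_pos: [0.4518, 0.2599, 0.0521]
eef_rot: [0.762, 0.647, 0.0, -0.0]
ft_force: [-0.2, -0.1, 0.6]
width: 0.0865
grip_force: 0.0
```

```bash
python3 goal.py .4509 .2587 .0505 -9.2
```

```text
yaw now -9.35 tool z [ 0.  0. -1.] q [-0.87  0.28  0.3   1.93 -0.1   0.94 -0.69]
turn [ 0.0003 -0.0004 -0.0026] shift [-0.0013 -0.0007  0.0016] F [-0.23 -0.1   0.64]
```

>>> play_rows(increments="0 0 0 0 0 0.001 0;0 0 0 0 0 0.001 0;0 0 0 0 0 0.001 0;0 0 0 0 0 0.001 0;0 0 0 0 0 0.001 0;0 0 0 0 0 0.001 0;0 0 0 0 0 0.001 0;0 0 0 0 0 0.001 0", grip_force=50)

```text
time: 7.0
ee_pos: [0.4516, 0.2597, 0.0508]
eef_rot: [0.762, 0.647, 0.0, 0.0]
ft_force: [0.4, -0.2, -0.2]
width: 0.0356
grip_force: 50.0
```

Gripped at 35.6 mm with little lateral force. I lift straight up.

>>> play_rows(increments="0 0 0 0 0 -0.008 0;0 0 0 0 0 -0.018 0;0 0 0 0 0 -0.03 0;0 0 0 0 0 -0.05 0;0 0 0 0 0 -0.07 0;0 0 0 0 0 -0.09 0;0 0 0 0 0 -0.105 0;0 0 0 0 0 -0.105 0")

```text
time: 7.8
ee_pos: [0.4527, 0.2606, 0.1588]
eef_rot: [0.762, 0.647, 0.002, -0.0]
ft_force: [0.0, 0.1, -2.3]
width: 0.0355
grip_force: 50.0
```

```bash
python3 - <<'E'
from h import *
from bench import *
t=camera('top');s=camera('scene');print(read_state()['width'],read_state()['ee_pos'])
a=cv2.resize(t['color'][170:240,130:200,::-1],(400,400),interpolation=cv2.INTER_CUBIC)
T=s['camera_from_world'];q=T@np.array([.45,.22,.13,1]);u=int(s['fx']*q[0]/q[2]+s['cx']);v=int(s['fy']*q[1]/q[2]+s['cy']);print(u,v)
v=max(60,v);u=max(60,u)
b=cv2.resize(s['color'][v-60:v+60,u-60:u+60,::-1],(400,400),interpolation=cv2.INTER_CUBIC)
cv2.imwrite('pics/lift.png',np.hstack([a,b]))
E
python3 goal.py .457 .010 .14 -95.3 0
```

```text
0.03546192052413927 [0.45152054 0.25983335 0.15604469]
187 169
yaw now -9.34 tool z [ 0.     0.001 -1.   ] q [-0.89  0.15  0.31  1.84 -0.05  1.16 -0.73]
turn [-3.0000e-04 -9.0000e-04  1.5003e+00] shift [-0.2456  0.0459  0.0159] F [-0.14  0.26 -3.14]
```

View pics/lift.png

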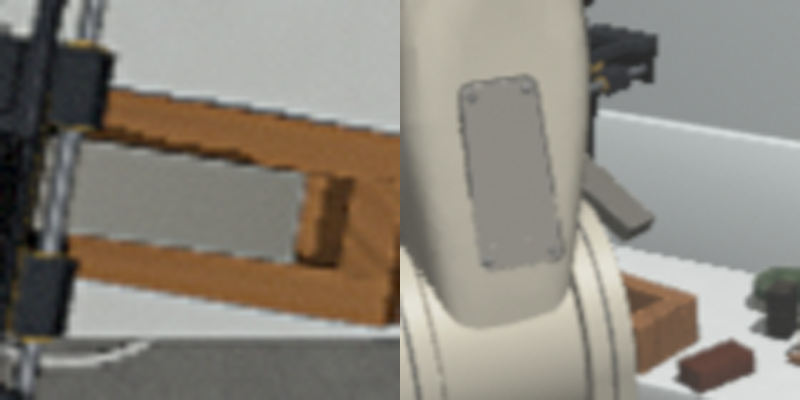

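The stone is held, its free end hanging at about 27°. I'll turn it +94° about the vertical while moving over the holder on its near side, then level it by leaning the tool back.

```bash
python3 goal.py .4551 .011 .14 84.7 0
```

```text
yaw now -9.34 tool z [ 0.     0.001 -1.   ] q [-0.89  0.15  0.31  1.84 -0.05  1.16 -0.73]
turn [ 9.0000e-04 -3.0000e-04 -1.6413e+00] shift [-0.245   0.0439  0.0159] F [-0.14  0.26 -3.14]
```

>>> play_rows(increments="0 0 -0.12 -0.02 0.004 0 0;0 0 -0.26 -0.045 0.008 0 0;0 0 -0.4 -0.07 0.013 0 0;0 0 -0.54 -0.095 0.017 0.005 0;0 0 -0.68 -0.12 0.021 0.01 0;0 0 -0.82 -0.145 0.026 0.015 0;0 0 -0.96 -0.17 0.03 0.015 0;0 0 -1.1 -0.195 0.035 0.015 0")

```text
time: 8.7
ee_pos: [0.4534, 0.0604, 0.1397]
eef_rot: [0.309, 0.951, -0.001, -0.001]
ft_force: [-0.1, -0.2, -2.2]
width: 0.0356
grip_force: 50.0
```

```bash
python3 goal.py .4551 .011 .14 84.7 0
```

```text
yaw now 54.02 tool z [-0.002 -0.001 -1.   ] q [-0.65  0.02  0.42  2.01 -0.01  1.12  0.72]
turn [-0.0012 -0.0016 -0.5355] shift [-0.0304 -0.039  -0.0003] F [-0.07 -0.18 -2.2 ]
```

>>> play_rows(increments="0 0 -0.13 -0.008 -0.01 0 0;0 0 -0.27 -0.016 -0.02 0 0;0 0 -0.4 -0.023 -0.03 0 0;0 0 -0.535 -0.03 -0.039 0 0;0 0 -0.535 -0.03 -0.039 0 0;0 0 -0.535 -0.03 -0.039 0 0")

```text
time: 9.3
ee_pos: [0.455, 0.0128, 0.1402]
eef_rot: [0.052, 0.999, -0.0, -0.001]
ft_force: [-0.7, 0.2, -1.9]
width: 0.0353
grip_force: 50.0
```

```bash
python3 goal.py .4551 .011 .10 84.7 -27.3
```

```text
yaw now 84.08 tool z [-0.001 -0.    -1.   ] q [-0.59  0.01  0.47  2.02 -0.    1.12  1.35]
turn [-0.0028 -0.4776 -0.0106] shift [-0.0003 -0.0017  0.0402] F [-0.68  0.18 -1.93]
```

>>> play_rows(increments="0 -0.1 0 0 0 0 0;0 -0.22 0 0 -0.001 0 0;-0.001 -0.34 -0.005 0 -0.001 0.01 0;-0.003 -0.46 -0.01 0 -0.0017 0.02 0;-0.003 -0.478 -0.01 0 -0.0017 0.035 0;-0.003 -0.478 -0.01 0 -0.0017 0.04 0;-0.003 -0.478 -0.01 0 -0.0017 0.04 0;-0.003 -0.478 -0.01 0 -0.0017 0.04 0")

```text
time: 10.1
ee_pos: [0.4547, 0.0117, 0.0999]
eef_rot: [0.045, 0.971, -0.009, 0.236]
ft_force: [0.3, 0.5, -2.7]
width: 0.0354
grip_force: 50.0
```

```bash
python3 goal.py .4551 .011 .065 84.7 -27.3; python3 - <<'E'
from h import *
from bench import *
t=camera('top');s=camera('scene');st=read_state();print(st['width'],st['ee_pos'])
a=cv2.resize(t['color'][140:220,225:305,::-1],(400,400),interpolation=cv2.INTER_CUBIC)
q=s['camera_from_world']@np.array([.49,.01,.1,1]);u=int(s['fx']*q[0]/q[2]+s['cx']);v=int(s['fy']*q[1]/q[2]+s['cy']);print(u,v)
b=cv2.resize(s['color'][v-50:v+50,u-50:u+50,::-1],(400,400),interpolation=cv2.INTER_CUBIC)
cv2.imwrite('pics/hover.png',np.hstack([a,b]));np.savez('top1.npz',**t);np.savez('scene1.npz',**s)
E
```

```text
yaw now 84.78 tool z [ 0.457 -0.039 -0.888] q [ 0.04 -0.24 -0.25  2.42  0.17  0.5   1.13]
turn [0.003  0.0003 0.    ] shift [ 0.0156 -0.0007  0.0312] F [ 0.32  0.55 -2.73]
0.035277801693069016 [0.45465383 0.01023892 0.09984625]
255 186
```

View pics/hover.png

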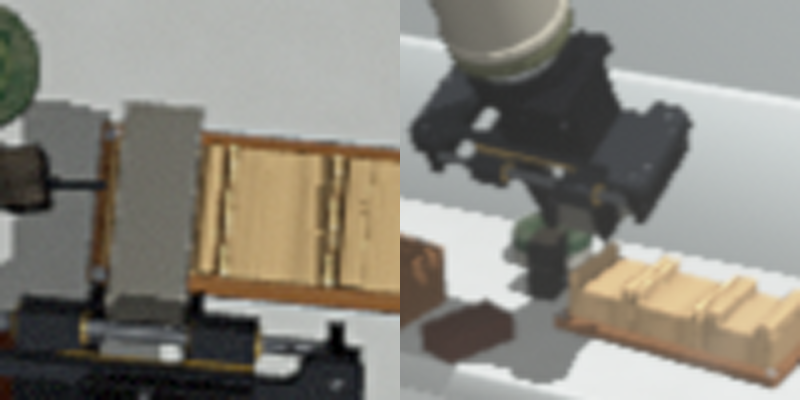

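The stone is in hand, level by eye and over the left groove, spanning crop columns 110-203 in the left panel. Next I measure its centre line and heading against the groove.

```bash
cat > meas.py <<'E'
import sys
from h import *
def meas(c,zt,x0=.47,x1=.53):
    """centre line of the stone's top face at height zt: sub-pixel left/right edges per row"""
    s=.0005;A=rect(c,.50,.01,zt,240,240,s).astype(float);sat=A[...,2]-A[...,0]
    L=[];
    for i in range(240):
        x=.50+s*(120-i)
        if not x0<x<x1: continue
        m=(sat[i]<22)
        j=int(120-(0.0075-.01)/s)
        if not m[j]: continue
        a=j
        while a>0 and m[a]:a-=1
        b=j
        while b<239 and m[b]:b+=1
        L.append((x,.01+s*(120-a),.01+s*(120-b)))
    L=np.array(L);w=L[:,1]-L[:,2];k=abs(w-np.median(w))<.002;L=L[k]
    p=np.polyfit(L[:,0],(L[:,1]+L[:,2])/2,1);x=.5;yc=np.polyval(p,x)
    g=.0062-np.tan(np.radians(5.3))*(x-.5067)
    print('rows',k.sum(),'width',np.median(w),'y at x=.5',yc.round(4),'groove y',round(g,4),'off',round(yc-g,4),'angle',np.degrees(np.arctan(p[0])).round(2))
E
python3 - <<'E'
from meas import *
for z in(.117,.107):meas(dict(np.load('top1.npz')),z)
from h import *
A=rect(dict(np.load('top1.npz')),.50,.01,.117,240,240,.0005).astype(int)
for i in(80,120,160):print([(int(p[2]),int(p[2]-p[0])) for p in A[i,40:200:8]])
E
```

```text
rows 116 width 0.0365 y at x=.5 0.0087 groove y 0.0068 off 0.0018 angle -5.07
rows 115 width 0.036500000000000005 y at x=.5 0.009 groove y 0.0068 off 0.0022 angle -5.11
[(109, 1), (109, 0), (109, 1), (110, -3), (81, 23), (76, 47), (91, 39), (109, 9), (107, 9), (109, 11), (108, 9), (109, 11), (108, 9), (110, 10), (110, 10), (91, 8), (108, 51), (189, 74), (136, 61), (163, 49)]
[(109, 0), (107, 0), (108, 0), (99, 3), (73, 42), (95, 45), (109, 15), (110, 9), (109, 9), (108, 10), (108, 9), (110, 11), (109, 8), (109, 10), (113, 10), (106, 31), (140, 63), (193, 74), (95, 48), (167, 67)]
[(107, 0), (107, 0), (109, -1), (85, 17), (78, 51), (110, 44), (113, 10), (108, 11), (111, 10), (107, 9), (111, 9), (111, 10), (111, 10), (111, 10), (109, 10), (95, 43), (189, 74), (156, 68), (167, 59), (176, 69)]
```

The stone is 36.5 mm wide in the fit (so the height assumption holds), about 2 mm to +y of the groove line, and its heading agrees. I shift -1.9 mm sideways and 5 mm forward, and drop to just above the block.

>>> play_rows(increments="0 0 0 -0.004 -0.0019 0.004 0;0 0 0 -0.002 -0.0019 0.009 0;0 0 0 0.003 -0.0019 0.017 0;0 0 0 0.008 -0.0019 0.027 0;0 0 0 0.012 -0.0019 0.034 0;0 0 0 0.0144 -0.0019 0.0387 0;0 0 0 0.0144 -0.0019 0.0387 0;0 0 0 0.0144 -0.0019 0.0387 0")

```text
time: 11.0
ee_pos: [0.46, 0.0085, 0.0594]
eef_rot: [0.043, 0.971, -0.01, 0.236]
ft_force: [-0.6, 0.5, -1.7]
width: 0.0356
grip_force: 50.0
```

```bash
python3 goal.py .4599 .0087 .0368 84.7 -27.3; python3 - <<'E'
from meas import *
from bench import *
t=camera('top');P=[];
for _ in range(4):
    s=camera('scene');P.append(read_state()['ee_pos'])
print(np.mean(P,0).round(4))
for z in(.075,.07):meas(t,z)
a=cv2.resize(t['color'][150:210,235:295,::-1],(400,400),interpolation=cv2.INTER_CUBIC)
b=cv2.resize(s['color'][165:235,230:300,::-1],(400,400),interpolation=cv2.INTER_CUBIC)
cv2.imwrite('pics/low.png',np.hstack([a,b]));np.savez('top2.npz',**t)
E
```

```text
yaw now 84.89 tool z [ 0.458 -0.04  -0.888] q [ 0.75 -0.15 -0.91  2.42  0.01  0.36  1.29]
turn [0.0025 0.001  0.0024] shift [0.0105 0.0002 0.02  ] F [-0.59  0.47 -1.72]
[0.4603 0.0088 0.06  ]
rows 119 width 0.036500000000000005 y at x=.5 0.0064 groove y 0.0068 off -0.0004 angle -5.06
rows 119 width 0.036500000000000005 y at x=.5 0.0066 groove y 0.0068 off -0.0002 angle -5.17
```

View pics/low.png

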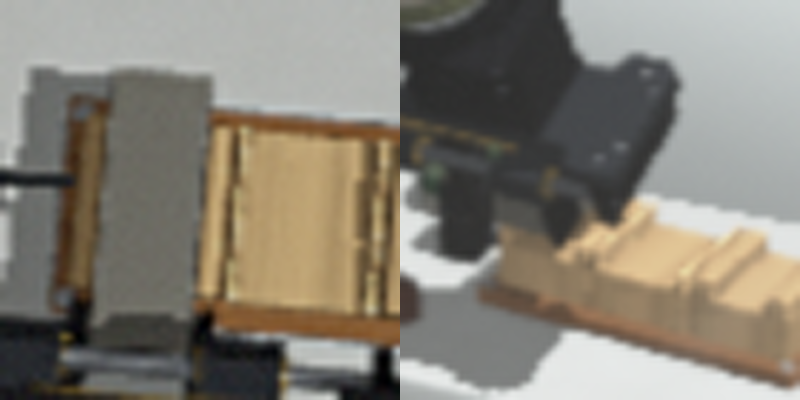

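The stone sits evenly between the two block rims (about 8 mm visible on each side, crop columns 82-104 and 207-230), and the measured offset is under 0.5 mm. Joint 4 is at its limit, so I descend slowly and watch the joints.

>>> play_rows(increments="0 0 0 0.0009 0 0.0018 0;0 0 0 0.0018 0 0.0036 0;0 0 0 0.0028 0 0.0053 0;0 0 0 0.0037 0 0.0071 0;0 0 0 0.0046 0 0.0089 0;0 0 0 0.0046 0 0.0089 0")

```text
time: 11.85
ee_pos: [0.4602, 0.0087, 0.0499]
eef_rot: [0.043, 0.971, -0.01, 0.237]
ft_force: [0.6, -0.8, -1.7]
width: 0.0352
grip_force: 50.0
```

```bash
python3 goal.py .4599 .0087 .0368 84.7 -27.3
```

```text
yaw now 84.96 tool z [ 0.458 -0.04  -0.888] q [ 1.04 -0.16 -1.17  2.42 -0.09  0.32  1.39]
turn [0.0024 0.0017 0.0039] shift [ 0.0063 -0.0001  0.0115] F [ 0.57 -0.79 -1.75]
```

>>> play_rows(increments="0 0 0 -0.0014 0 0.0007 0;0 0 0 -0.0027 0 0.0014 0;0 0 0 -0.0018 0 0.0032 0;0 0 0 -0.0008 0 0.005 0;0 0 0 0.0001 0 0.0067 0;0 0 0 0.001 0 0.0085 0;0 0 0 0.001 0 0.0085 0")

```text
time: 12.55
ee_pos: [0.463, 0.0082, 0.0415]
eef_rot: [0.043, 0.971, -0.01, 0.236]
ft_force: [-1.0, -0.7, -2.5]
width: 0.0352
grip_force: 50.0
```

```bash
python3 goal.py .4629 .0087 .0368 84.7 -27.3
```

```text
yaw now 84.91 tool z [ 0.458 -0.04  -0.888] q [ 1.15 -0.12 -1.29  2.41 -0.01  0.3   1.32]
turn [0.0025 0.001  0.0029] shift [0.0022 0.0005 0.0041] F [-0.95 -0.69 -2.54]
```

The stone is inside the groove with no contact force. I keep going down gently.

>>> play_rows(increments="0 0 0 0.0005 0 0.0009 0;0 0 0 0.0009 0 0.0018 0;0 0 0 0.0014 0 0.0027 0;0 0 0 0.0018 0 0.0036 0;0 0 0 0.0018 0 0.0036 0")

```text
time: 13.05
ee_pos: [0.4633, 0.0082, 0.0377]
eef_rot: [0.043, 0.971, -0.01, 0.237]
ft_force: [0.2, 0.7, -1.2]
width: 0.0356
grip_force: 50.0
```

```bash
python3 goal.py .4629 .0087 .0368 84.7 -27.3
```

```text
yaw now 84.92 tool z [ 0.458 -0.04  -0.888] q [ 1.22 -0.11 -1.36  2.41  0.02  0.28  1.3 ]
turn [0.0024 0.0016 0.0032] shift [0.0008 0.0005 0.0006] F [ 0.24  0.74 -1.17]
```

>>> play_rows(increments="0 0 0 0.0004 0 0.0007 0;0 0 0 0.0007 0 0.0013 0;0 0 0 0.0007 0 0.0013 0")

```text
time: 13.35
ee_pos: [0.4636, 0.0082, 0.0365]
eef_rot: [0.043, 0.971, -0.01, 0.237]
ft_force: [-2.8, -0.2, 2.4]
width: 0.0349
grip_force: 50.0
```

Contact is felt (the force rose about 4 N). I release and go straight up.

>>> play_rows(increments="0 0 0 0 0 0 0.2;0 0 0 0 0 0 0.5;0 0 0 0 0 0 0.6;0 0 0 0 0 0 0.8;0 0 0 0 0 0 0.8;0 0 0 0 0 0 0.8")

```text
time: 13.95
ee_pos: [0.4632, 0.0083, 0.0363]
eef_rot: [0.043, 0.971, -0.01, 0.237]
ft_force: [-0.5, 1.2, 0.4]
width: 0.0656
grip_force: 0.0
```

>>> play_rows(increments="0 0 0 -0.007 0 -0.013 0.8;0 0 0 -0.014 0 -0.026 0.8;0 0 0 -0.021 0 -0.04 0.8;0 0 0 -0.03 0 -0.058 0.8;0 0 0 -0.04 0 -0.078 0.8;0 0 0 -0.05 0 -0.098 0.8;0 0 0 -0.05 0 -0.098 0.8")

```text
time: 14.65
ee_pos: [0.4641, 0.0085, 0.1493]
eef_rot: [0.043, 0.97, -0.01, 0.239]
ft_force: [0.1, 0.2, 0.8]
width: 0.0699
grip_force: 0.0
```

```bash
python3 - <<'E'
from meas import *
from bench import *
t=camera('top');s=camera('scene');st=read_state();print(st['ee_pos'],st['width'],st['ft_force'])
for z in(.054,):meas(t,z)
a=cv2.resize(t['color'][150:210,235:295,::-1],(400,400),interpolation=cv2.INTER_CUBIC)
b=cv2.resize(s['color'][165:235,230:300,::-1],(400,400),interpolation=cv2.INTER_CUBIC)
cv2.imwrite('pics/done.png',np.hstack([a,b]))
E
```

```text
[0.46263616 0.00825462 0.14634843] 0.06964792526778553 [0.28636174 0.59075113 1.08377772]
rows 119 width 0.0365 y at x=.5 0.0065 groove y 0.0068 off -0.0004 angle -5.06
```

View pics/done.png

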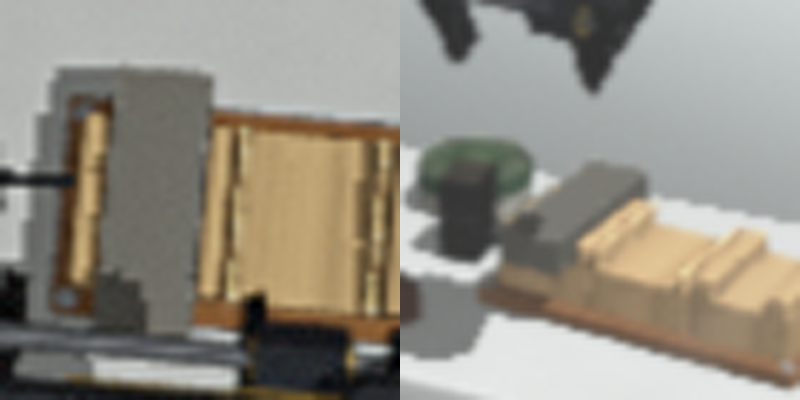

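The stone lies flat in the left (39 mm) groove, spanning crop columns 110-210 in the left panel and seen level in the scene view. The gripper is clear above it.

```bash
python3 -c "
from bench import *
print(close_job())"
```

```text
the job is handed in; nothing more can be done
None
```

The stone lies flat in the 39 mm groove, 0.4 mm off its centre line by the camera; it is released, the gripper is clear, and the job is handed in at about 15 s of the 58 s (no verdict shown).

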